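# Fondue pot to its serving mark

### The job

Get the fondue ready to serve. First lift the lid off the pot and set it down, knob up, fully seated in the round nest of the wooden lid rest (lay it in, do not let it drop); then turn the pot by its handle until the handle points straight at the pointed cone on the hot plate, not at the flat square stud. Leave everything else on the counter where it is.

Things in the scene. Friction and masses are not known exactly. Their poses are not given: they have to be found in the camera images.
- base: fondue base: round dark steel hot plate 320 mm across, its flat deck 45 mm above the counter, fixed to the counter, a small black knob (to be left alone) on its edge. Origin: centre of its underside, on the axis about which the pot turns; z up.
- pot (a joint): turning angle of the white ceramic pot, rad, anticlockwise seen from above; at 0 the handle points along the base's +x axis. The pot stands mid-base, cannot shift or lift, turns stiffly (about 0.2 Nm), stays where it is left, range 2.2 rad either way. 140 mm across, wall 5 mm, rim 130 mm above the counter.
- pot_handle (a point): middle of the pot's one handle: a straight level radial bar, 24 mm wide, 22 mm thick, reaching to 128 mm from the pot's axis (58 mm clear of the wall), between 82 and 104 mm above the counter. This point is 100 mm from the axis, 93 mm above the counter; its x axis points outwards along the handle.
- pot_aim (a point): point in the air on the handle's centre line, 142 mm from the pot's axis (14 mm past the handle's end), 93 mm above the counter; it turns with the pot. When it is straight above the cone the handle points at the cone.
- cone: the serving mark: pointed brass cone 26 mm across and 33 mm tall, fixed on the hot plate's deck 142 mm from the pot's axis, tip 78 mm above the counter, so the handle clears it. Origin: centre of its foot. It may be to either side of the handle.
- stud: the other mark, not wanted: flat square brass stud 26 x 26 mm and 6 mm tall, fixed on the deck 142 mm from the pot's axis on the handle's other side. Origin: centre of its foot.
- lid: loose steel lid, 0.35 kg, on the pot at the start. From below: a plug 120 mm across and 10 mm tall (inside the pot, with 5 mm play all round), a flange 148 mm across and 8 mm thick that rests on the rim, and on top a black cylindrical knob 34 mm across and 34 mm tall (18 to 52 mm above the origin). Origin: centre of the plug's underside; z up.
- board: wooden lid rest: dark board 345 x 180 mm, 12 mm thick, fixed; it carries the two nest blocks, which lie side by side along its x axis in either order. Origin: centre of its underside.
- round_nest_hole0 (a point): centre of the mouth of the round nest: a recess 130 mm across and 12 mm deep in a pale wooden block 158 x 158 mm on the board; mouth 30 mm above the counter. Seated, the lid's plug is in the recess and its flange lies on the block: the lid's origin is then 10 mm below this point.
- square_nest_hole0 (a point): centre of the mouth of the square nest (not for this lid): a recess 105 x 105 mm, 12 mm deep, in a like block, mouth 30 mm above the counter.
- fork_ring: bystander: loose steel fork ring 90 mm across, 22 mm tall. Origin: centre of its underside.
- plate: bystander: small white melamine plate 150 mm across, 18 mm tall. Origin: centre of its underside.
- mug: bystander: blue mug 80 mm across, 90 mm tall. Origin: centre of its underside.
- mill: bystander: wooden pepper mill 60 mm across, 130 mm tall. Origin: centre of its underside.
- jar: bystander: glass jar 72 mm across, 100 mm tall. Origin: centre of its underside.
- bowl: bystander: white bowl 110 mm across, 50 mm tall. Origin: centre of its underside.

How it is judged:
By the outcome, as a careful person would: the job done as asked, in the order asked, and still so for the second after the job is handed in, with the robot touching nothing.
It also fails if it takes over 64 s, if anything falls off the work surface, if the arm or the gripper's body presses on something with over 40 N, if the wrist force passes 120 N, or if a joint passes its speed limit or range.

### The arm

A 6-joint arm with a two-finger parallel gripper is mounted at the origin on the work surface. World frame = base frame: x ahead of the robot, y to its left, z up, the work surface at z = 0. Lengths are in m, angles in degrees, forces in N, time in s.
With the tool pointing down it reaches from about 0.4 to 0.825 m from the base axis. Payload 7 kg.
Tool frame: the origin (TCP) lies midway between the tips of the shut fingers; the grasp point (between the pads) lies ctrl.grasp_offset behind it (ctrl.grasp_offset is the distance from the TCP to the grasp point, in m); z points along the fingers, y is the line along which they close (so a half turn about z gives the same grasp; the last joint's range is limited). The gripper opens to 88 mm and grips with 3 to 60 N. Pads are 19 mm wide; open, the fingers measure 130 mm over their backs; the gripper's body (78 mm by 193 mm) begins 47 mm behind the grasp point.
Start: joints at [92.195, 20.546, 0.682, 0, -70.136, -16.507], TCP at [0.167, 0.654, 0.2] pointing down, gripper open.
Joint ranges: [-176.03, 176.03], [-82.01, 121.73], [-58.28, 71.71], [-173.87, 95.51], [-174.79, -0.11], [-173.66, 173.66]. Speed limits (degrees/s): [136.94, 136.94, 172.46, 180, 180, 180].

### API

Orientations are given as [roll, pitch, yaw] about the fixed x, y, z axes, in that order (R = Rz(yaw) Ry(pitch) Rx(roll)).
In Python, from plant import ctrl gives the robot as it stands. The module is installed in compiled form; this text tells all that it offers.
- The arm moves only by the tool send_rows, never from a script. Its argument "increments" is a list that holds one entry, the list of rows, each a list of 4 numbers: the shift along the world's x, y, z normalised to -1 to 1, where 1 is 0.2 m, then the turn about the world's z normalised to -1 to 1, where 1 is 1.5 rad. In form: [[[x, y, z, roll], ...]]. A call has 1 to 12 rows; each row is the pose to reach, as a shift and turn from the pose commanded when the call began; what a row does not reach only later rows make up. A row lasts 1/8 s, in which the tool goes at most 62.5 mm and 10.7 degrees, less where a joint would pass 70% of its speed; a pose out of reach is approached as far as the arm can. A call with a number of a shift or a turn outside -1 to 1 is refused whole. A call with a gripper value outside its range is refused whole. "jaw" is the opening, from 0 (shut) to 1 (fully open), set as the call begins (left out, the last holds). The fingers move at their own pace and stop on an object; the grip force is fixed at half the most. Time passes only in rows, so rows that repeat a pose let the fingers close. It gives the time, the measured TCP pose, the force, the opening and the grip force at its end, in the units of the state.
- ctrl.get_obs(): the state, without advancing time (a new reading comes with each control period).
- ctrl.snapshot(name): name is "side" or "top" or "wrist"; returns the picture (420x560x3 uint8, red, green, blue); there is no depth.
- ctrl.calibration(name): a dict with "mtx" (3x3 intrinsics, pixels), "k1" (the pictures are not rectified: a ray, as slopes to the right and down, at radius r is drawn at 1 + k1 r^2 times it, then the intrinsics apply), "eye" and "attitude" of the camera in the world. Camera axes: x right, y up, looking along -z (the intrinsics and any distortion apply to the point x, -y, -z); pixel columns grow to the right and rows downward; lengths in m; the calibration is good to about 2 mm. A picture is of the moment at which its call begins: read the wrist's pose just before it. calibration takes no time and is no camera call; for the wrist camera it gives the pose at the moment of the call.
- ctrl.close_job(): hands the job in; it is judged then, once.
Trained networks look in the newest picture that a camera, given by its name, has taken for a name from the list of things; names that differ only in an ending like _2 or _b are one class to them, and where a whole thing is asked for, a point or a joint stands for the part that bears it (a point fixed in the world has none). Each returns a list of dicts, best first, with "conf" (0 to 1); they miss things now and then, are a little off and sometimes report something else, mostly with a low value. They report only what shows in the picture. A call takes as long as a camera call.
- ctrl.trace(thing, camera): "mask" (420x560 bool, what is visible of it) and "bbox" ([left, top, right, bottom] in pixels, round what is visible of it).
- ctrl.spot_point(thing, camera): "pixel" ([row, column] in pixels: a listed point, or the origin of a listed thing).
The state is a dict: "clock": time; "joint_pos": joint angles; "qvel": joint speeds; "tau": joint torques, N m; "tool_pos": TCP position; "orientation": TCP orientation; "force": force on the tool from outside, world axes, zero at the start; "moment": the same for the moment, N m; "opening": finger opening in m; "gripper_force": force on a finger pad.
Only numpy, scipy, OpenCV 4.12 (cv2) and the standard library are available. Lean on these libraries where they do the work, as an engineer would, in place of code of your own. Each camera call takes 0.05 s, during which the arm holds its last target. There are 200 camera calls.

## Working session

There is one attempt and no reset: what is moved stays moved. The work goes in short steps, Python scripts to look and compute and a tool call to move; the robot and the scene stay as the last step left them, time stands still between calls to the robot, and variables do not carry over. Pictures are saved under pics/ and viewed, at most 10 in all, crops included, and the job is handed in when it is done.

Besides the shell and the picture viewer there is one more tool, called after "Emit:" by a JSON object that holds its "name" and its "arguments", one argument or row to a line. send_rows: Moves the arm, as the interface text tells. Its arguments: {"type":"object","properties":{"increments":{"type":"array"},"jaw":{"type":"number"}},"required":["increments"]}

```bash
mkdir -p pics
cat > h.py <<'E'
import numpy as np, cv2
from plant import ctrl
def ray(cal,px):
    M=np.array(cal["mtx"]);k=cal["k1"]
    d=np.array([(px[1]-M[0,2])/M[0,0],(px[0]-M[1,2])/M[1,1]]);u=d.copy()
    for _ in range(30): u=d/(1+k*(u@u))
    A=np.array(cal["attitude"])
    if A.shape!=(3,3):
        from scipy.spatial.transform import Rotation as R
        A=R.from_euler('xyz',A,degrees=True).as_matrix()
    return np.array(cal["eye"]),A@np.array([u[0],-u[1],-1])
def atz(cal,px,z):
    e,d=ray(cal,px); return e+d*(z-e[2])/d[2]
def save(cam,name):
    im=ctrl.snapshot(cam); cv2.imwrite(f'pics/{name}.png',im[:,:,::-1]); return im
E
python3 - <<'E'
from h import *
print(ctrl.get_obs(),ctrl.grasp_offset)
Z=dict(base=0,pot_handle=.093,pot_aim=.093,cone=.045,stud=.045,lid=.12,board=0,round_nest_hole0=.03,square_nest_hole0=.03,fork_ring=0,plate=0,mug=0,mill=0,jar=0,bowl=0)
for c in("top","side"):
    save(c,c+"0"); cal=ctrl.calibration(c); print(c,cal)
    for t,z in Z.items():
        print(t,[(round(r["conf"],2),np.round(r["pixel"]),np.round(atz(cal,r["pixel"],z)[:2],3)) for r in ctrl.spot_point(t,c)[:2]])
E
```

```text
{'clock': 0.0, 'joint_pos': array([ 9.21975050e+01,  2.05909033e+01,  6.33604510e-01, -2.06238084e-02,
       -7.01344659e+01, -1.65086837e+01]), 'qvel': array([ 0.05247226,  0.08426079,  0.00899729, -0.03281506, -0.00690332,
       -0.04986151]), 'tau': array([-3.68823848e-04, -5.82715237e+01,  2.93048286e+01,  6.99703574e+00,
        6.96582603e-03, -1.65651168e-04]), 'tool_pos': array([0.16672622, 0.65354087, 0.19952584]), 'orientation': array([ 1.79906508e+02, -7.49007213e-03, -1.43181964e+01]), 'force': array([ 0.31702104, -0.79707768, -0.00989924]), 'moment': array([-0.0166096 , -0.00745278,  0.00552763]), 'gripper_force': 0.0, 'opening': 0.08737869627713966} 0.0188
top {'mtx': array([[509.03824973,   0.        , 285.68841912],
       [  0.        , 509.03824973, 206.58934644],
       [  0.        ,   0.        ,   1.        ]]), 'k1': -0.050856044933373735, 'eye': array([ 2.95307442e-01, -8.56748557e-04,  1.85274248e+00]), 'attitude': array([  9.25766196,  -0.46369188, -91.00792023])}
base [(0.9, array([222., 228.]), array([0.543, 0.191])), (0.17, array([220., 220.]), array([0
[... 1683 characters left out ...]
0.548, 0.056]))]
stud []
lid [(0.63, array([289., 334.]), array([ 0.598, -0.302])), (0.61, array([172., 233.]), array([0.526, 0.202]))]
board []
round_nest_hole0 []
square_nest_hole0 [(0.55, array([291., 335.]), array([ 0.639, -0.25 ]))]
fork_ring [(0.9, array([258., 212.]), array([0.385, 0.004]))]
plate [(0.79, array([149., 202.]), array([0.512, 0.506])), (0.67, array([177., 281.]), array([0.707, 0.26 ]))]
mug [(0.74, array([404., 334.]), array([ 0.503, -0.514]))]
mill [(0.67, array([195., 310.]), array([0.758, 0.143])), (0.31, array([291., 333.]), array([ 0.648, -0.228]))]
jar [(0.61, array([253., 361.]), array([ 0.784, -0.138]))]
bowl [(0.58, array([227., 338.]), array([ 0.774, -0.019]))]
```

Run:
```python
from h import *
a=cv2.imread('pics/top0.png')[120:300,120:460]; cv2.imwrite('pics/a.png',cv2.resize(a,(800,424),interpolation=cv2.INTER_CUBIC))
a=cv2.imread('pics/side0.png')[120:360,160:460]; cv2.imwrite('pics/b.png',cv2.resize(a,(750,600),interpolation=cv2.INTER_CUBIC))
```

```text
(no output)
```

View pics/a.png

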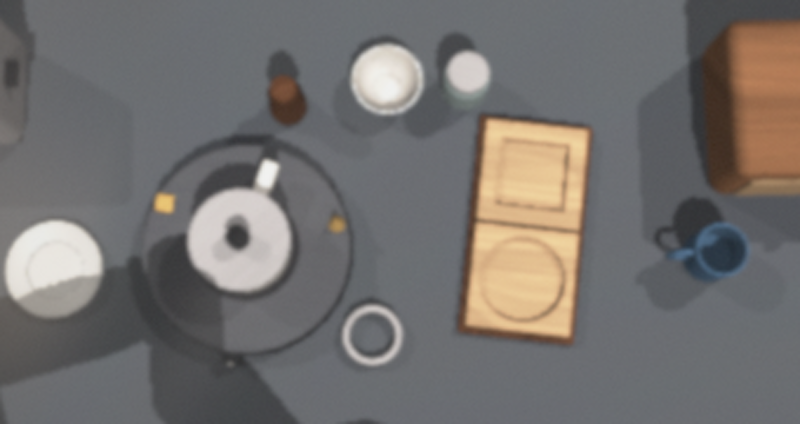

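View pics/b.png

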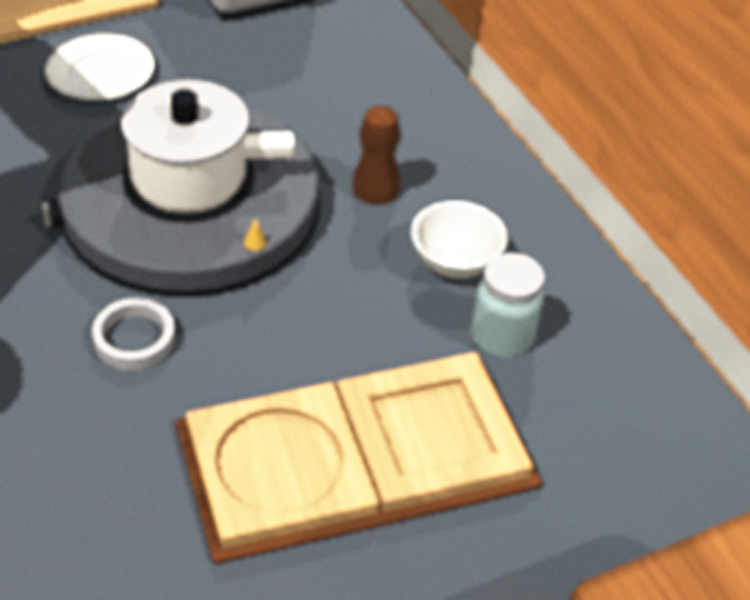

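The top crop shows the pot at (240,240), its handle pointing to (268,165), the cone at (337,225) on the handle's clockwise side and the stud at (165,203). The round nest is at (522,278), on the end of the board nearer the robot. The side crop agrees. I'll move over the pot for a wrist look.

Emit:
{"name": "send_rows", "arguments": {
  "increments": [
    [[0.1,-0.1,0.5,0],[0.4,-0.4,0.75,0],[0.7,-0.7,0.75,0],[0.9,-1,0.75,0],[0.9,-1,0.75,0]]
  ]
}}

```text
clock: 2.22
tool_pos: [0.3321, 0.4715, 0.3467]
orientation: [-180.0, -0.0, -14.3]
force: [1.9, 0.8, 0.2]
opening: 0.0879
gripper_force: 0.0
```

Emit:
{"name": "send_rows", "arguments": {
  "increments": [
    [[0.2,-0.3,0,0],[0.5,-0.6,0,0],[0.75,-0.9,0,0],[0.9,-1,0,0],[0.9,-1,0,0],[0.9,-1,0,0]]
  ]
}}

```text
clock: 2.98
tool_pos: [0.5119, 0.2721, 0.3457]
orientation: [180.0, 0.0, -14.5]
force: [-0.6, 0.5, 0.1]
opening: 0.0874
gripper_force: 0.0
```

Run:
```python
from h import *
o=ctrl.get_obs();print(o["tool_pos"],o["orientation"])
cal=ctrl.calibration("wrist"); print(cal)
save("wrist","w0")
for t,z in dict(base=0,lid=.12,pot_handle=.093,pot_aim=.093,cone=.045,stud=.045).items():
    print(t,[(round(r["conf"],2),np.round(r["pixel"]),np.round(atz(cal,r["pixel"],z)[:2],3)) for r in ctrl.spot_point(t,"wrist")[:2]])
def circ(t,cam,z,cal):
    r=ctrl.trace(t,cam)
    if not r: return None
    ys,xs=np.nonzero(r[0]["mask"]); print(t,r[0]["conf"],r[0]["bbox"])
    c=max(cv2.findContours(r[0]["mask"].astype(np.uint8),0,1)[0],key=len)[:,0]
    P=np.array([atz(cal,(p[1],p[0]),z)[:2] for p in c])
    return np.round(cv2.minEnclosingCircle(P.astype(np.float32))[0],4),cv2.minEnclosingCircle(P.astype(np.float32))[1]
print(circ("lid","wrist",.138,cal))
ctrl.snapshot("top");ct=ctrl.calibration("top")
```

```text
[0.51189031 0.27206246 0.34569763] [ 1.79975428e+02  1.96058199e-02 -1.44570251e+01]
{'mtx': array([[350.06064254,   0.        , 272.53623412],
       [  0.        , 350.06064254, 209.9021218 ],
       [  0.        ,   0.        ,   1.        ]]), 'k1': -0.08739984604912461, 'eye': array([0.58978892, 0.25107602, 0.53070393]), 'attitude': array([-1.73510454e+01, -1.44950085e-02, -1.04454026e+02])}
base [(0.48, array([ 59., 339.]), array([0.624, 0.145]))]
lid [(0.71, array([146., 330.]), array([0.524, 0.199]))]
pot_handle [(0.65, array([ 57., 337.]), array([0.621, 0.165]))]
pot_aim [(0.6, array([ 21., 343.]), array([0.658, 0.15 ]))]
cone [(0.83, array([ 92., 413.]), array([0.557, 0.064]))]
stud [(0.71, array([110., 221.]), array([0.597, 0.32 ]))]
lid 0.57 [267.3, 78.1, 396.8, 211.4]
(array([0.5248, 0.1987]), 0.0749087780714035)
```

View pics/w0.png

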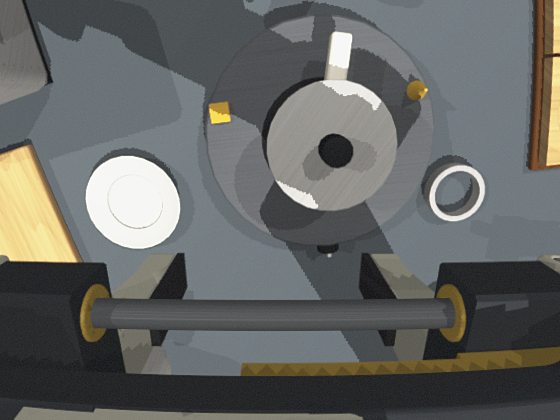

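The wrist picture shows the lid centred near (332,146) with its knob at (336,151), the cone at (417,90), the stud at (219,113) and the handle pointing to (341,45). The fitted lid radius is 75 mm against the true 74 mm, so the position is good.

Emit:
{"name": "send_rows", "arguments": {
  "increments": [
    [[0,-0.27,-0.2,0],[0,-0.27,-0.5,0],[0,-0.27,-0.65,0],[0,-0.27,-0.65,0],[0,-0.27,-0.65,0],[0,-0.27,-0.65,0]]
  ]
}}

```text
clock: 4.18
tool_pos: [0.512, 0.2199, 0.2179]
orientation: [-179.9, -0.1, -14.3]
force: [-0.3, 0.9, -0.9]
opening: 0.0875
gripper_force: 0.0
```

Run:
```python
from h import *
o=ctrl.get_obs();print(o["tool_pos"],o["orientation"],o["force"],o["qvel"].round(1))
cal=ctrl.calibration("wrist"); save("wrist","w1")
for r in ctrl.spot_point("lid","wrist")[:2]: print(r,atz(cal,r["pixel"],.12))
```

```text
[0.51202044 0.21991331 0.21787093] [-1.79867585e+02 -1.08625734e-01 -1.42838878e+01] [-0.27185176  0.86441888 -0.86589057] [ 0.  -0.1 -0.5 -0.2  0.2  0.1]
{'pixel': [179.6, 291.0], 'conf': 0.76} [0.52620275 0.19986648 0.12      ]
```

View pics/w1.png

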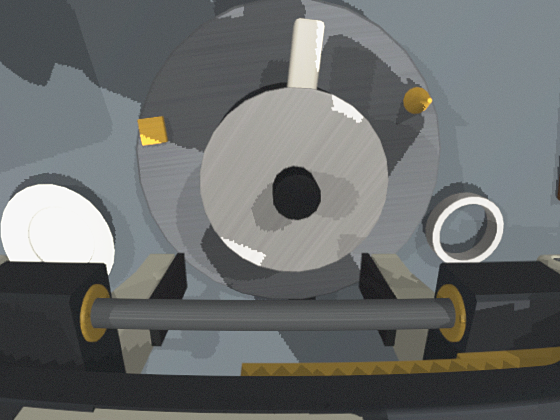

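The knob is at about (296,190) in the wrist view, with both fingers clear of it. Descending to grasp.

Emit:
{"name": "send_rows", "arguments": {
  "increments": [
    [[0.068,-0.103,0,0],[0.068,-0.103,-0.1,0],[0.068,-0.103,-0.2,0],[0.068,-0.103,-0.28,0],[0.068,-0.103,-0.35,0],[0.068,-0.103,-0.375,0],[0.068,-0.103,-0.375,0],[0.068,-0.103,-0.375,0]]
  ]
}}

```text
clock: 5.28
tool_pos: [0.5252, 0.1987, 0.1416]
orientation: [-180.0, -0.0, -14.3]
force: [0.2, -0.5, -0.2]
opening: 0.0873
gripper_force: 0.0
```

Emit:
{"name": "send_rows", "arguments": {
  "increments": [
    [[0,0,0,0],[0,0,0,0],[0,0,0,0],[0,0,0,0],[0,0,0,0],[0,0,0,0]]
  ],
  "jaw": 0
}}

```text
clock: 6.02
tool_pos: [0.5249, 0.1986, 0.141]
orientation: [-180.0, -0.0, -14.3]
force: [-0.7, -0.8, 0.8]
opening: 0.0332
gripper_force: 12.4
```

Emit:
{"name": "send_rows", "arguments": {
  "increments": [
    [[0,0,0,0],[0,0,0,0],[0,0,0.05,0],[0,0,0.15,0],[0,0,0.3,0],[0,0,0.5,0],[0,0,0.7,0],[0,0,0.8,0],[0,0,0.8,0]]
  ]
}}

```text
clock: 7.15
tool_pos: [0.5251, 0.1987, 0.3027]
orientation: [-179.9, -0.1, -14.3]
force: [0.1, 1.0, -4.0]
opening: 0.0326
gripper_force: 30.0
```

Emit:
{"name": "send_rows", "arguments": {
  "increments": [
    [[0,-0.15,0,0],[-0.1,-0.35,0,0],[-0.2,-0.55,0,0],[-0.3,-0.75,0,0],[-0.35,-0.9,0,0],[-0.4,-1,0,0],[-0.4,-1,0,0]]
  ]
}}

```text
clock: 8.02
tool_pos: [0.4438, -0.0026, 0.3005]
orientation: [180.0, 0.0, -14.4]
force: [-0.7, 0.4, -3.6]
opening: 0.0324
gripper_force: 30.0
```

Run:
```python
from h import *
o=ctrl.get_obs();print(o["tool_pos"],o["orientation"],o["force"])
for c in("wrist","top","side"):
    cal=ctrl.calibration(c); save(c,c+"2")
    for t,z in dict(round_nest_hole0=.03,square_nest_hole0=.03,board=0,cone=.045,lid=.25).items():
        print(c,t,[(round(r["conf"],2),np.round(r["pixel"]),np.round(atz(cal,r["pixel"],z)[:2],4)) for r in ctrl.spot_point(t,c)[:1]])
```

```text
[ 0.44379113 -0.00258794  0.30049823] [ 1.79987398e+02  4.69676851e-02 -1.43999322e+01] [-0.72841713  0.40823637 -3.57551339]
wrist round_nest_hole0 [(0.65, array([102., 431.]), array([ 0.4727, -0.22  ]))]
wrist square_nest_hole0 []
wrist board [(0.93, array([ 42., 423.]), array([ 0.5492, -0.2338]))]
wrist cone [(0.93, array([ 89., 196.]), array([0.5589, 0.0619]))]
wrist lid [(0.82, array([235., 272.]), array([ 4.323e-01, -2.000e-04]))]
top round_nest_hole0 [(0.6, array([240., 342.]), array([ 0.466 , -0.2229]))]
top square_nest_hole0 [(0.87, array([195., 346.]), array([ 0.631 , -0.2423]))]
top board [(0.81, array([214., 346.]), array([ 0.5668, -0.2441]))]
top cone []
top lid [(0.6, array([239., 284.]), array([ 0.4524, -0.01  ]))]
side round_nest_hole0 [(0.67, array([302., 270.]), array([ 0.4701, -0.2173]))]
side square_nest_hole0 [(0.76, array([289., 334.]), array([ 0.6398, -0.2422]))]
side board []
side cone [(0.53, array([148., 199.]), array([0.4884, 0.4522]))]
side lid [(0.98, array([180., 225.]), array([0.4483, 0.0263]))]
```

View pics/wrist2.png

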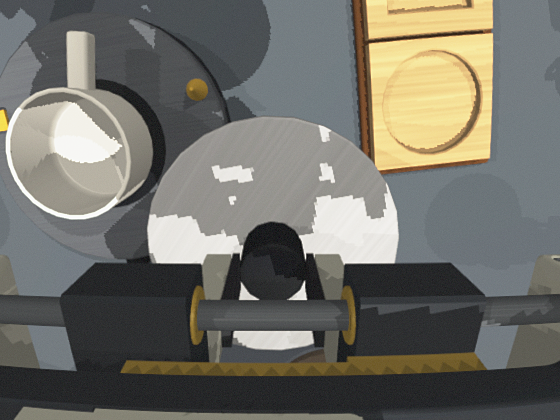

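The lid is held level and the pot is open. The round nest is clearly visible at about (432,101) in the wrist view. I'll refine it by fitting the mouth circle and the block's corners.

```bash
cat > fit.py <<'E'
from h import *
from scipy.optimize import minimize
from scipy.spatial.transform import Rotation as R
def proj(cal,P):
    A=np.array(cal["attitude"]); A=R.from_euler('xyz',A,degrees=True).as_matrix()
    q=(np.atleast_2d(P)-cal["eye"])@A; u=np.c_[q[:,0],-q[:,1]]/-q[:,2:]
    u=u*(1+cal["k1"]*(u**2).sum(1,keepdims=True)); M=cal["mtx"]
    return np.c_[u[:,0]*M[0,0]+M[0,2],u[:,1]*M[1,1]+M[1,2]]
E
python3 - <<'E'
from fit import *
cal=ctrl.calibration("wrist")
im=cv2.imread('pics/wrist2.png'); g=cv2.GaussianBlur(im,(0,0),1.2).astype(np.float32).sum(2)
print('proj px of guess',proj(cal,[.468,-.221,.03]))
E_=np.hypot(cv2.Sobel(g,5,1,0),cv2.Sobel(g,5,0,1)); E_=np.minimum(E_,200)
th=np.linspace(0,2*np.pi,200)
def score(x,r):
    p=proj(cal,np.c_[x[0]+r*np.cos(th),x[1]+r*np.sin(th),0*th+.03]).astype(np.float32)
    return cv2.remap(E_,p[:,0].reshape(1,-1),p[:,1].reshape(1,-1),1).mean()
res=sorted([(score((x,y),.065),x,y) for x in np.arange(.45,.49,.001) for y in np.arange(-.24,-.2,.001)])[::-1][:6]
print(np.round(res,4))
for p in [(44,368.5),(33,493),(159,490),(171,375)]: print(np.round(atz(cal,p,.03)[:2],4))
# block segmentation
hsv=cv2.cvtColor(im,cv2.COLOR_BGR2HSV); m=((hsv[...,0]>8)&(hsv[...,0]<28)&(hsv[...,1]>60)&(hsv[...,2]>165)).astype(np.uint8)
m[:40]=0; m[:,:340]=0
c=max(cv2.findContours(cv2.morphologyEx(m,3,np.ones((5,5))),0,1)[0],key=len)[:,0]
P=np.array([atz(cal,(p[1],p[0]),.03)[:2] for p in c],np.float32); print(cv2.minAreaRect(P))
# lid tilt check / held lid
print(ctrl.get_obs()["moment"])
E
```

```text
proj px of guess [[433.21692208 106.80441689]]
[[166.27     0.473   -0.219 ]
 [165.9458   0.474   -0.219 ]
 [163.1078   0.473   -0.22  ]
 [162.2826   0.474   -0.22  ]
 [156.8215   0.474   -0.218 ]
 [156.7532   0.473   -0.221 ]]
[ 0.561  -0.1528]
[ 0.541  -0.3112]
[ 0.3819 -0.2906]
[ 0.4036 -0.1326]
((0.4728103280067444, -0.2212354987859726), (0.15973547101020813, 0.15951324999332428), 82.52925872802734)
[-0.01407003 -0.01674854 -0.04117676]
```

Emit:
{"name": "send_rows", "arguments": {
  "increments": [
    [[0.03,-0.15,0,0],[0.06,-0.35,0,0],[0.09,-0.55,-0.1,0],[0.12,-0.75,-0.3,0],[0.14,-0.9,-0.5,0],[0.14,-1,-0.7,0],[0.14,-1,-0.8,0],[0.14,-1,-0.8,0],[0.14,-1,-0.8,0]]
  ]
}}

```text
clock: 10.05
tool_pos: [0.4737, -0.2016, 0.1422]
orientation: [180.0, -0.1, -14.3]
force: [0.3, -0.2, -4.3]
opening: 0.0321
gripper_force: 30.0
```

Run:
```python
from fit import *
o=ctrl.get_obs();t=o["tool_pos"];print(t,o["orientation"],o["force"])
cal=ctrl.calibration("wrist"); save("wrist","w3")
r=ctrl.trace("lid","wrist")[0];print(r["conf"],r["bbox"])
c=np.vstack(cv2.findContours(r["mask"].astype(np.uint8),0,1)[0])[:,0]
P=np.array([atz(cal,(p[1],p[0]),t[2]-.003)[:2] for p in c],np.float32); print(cv2.minEnclosingCircle(P))
```

```text
[ 0.47368629 -0.20159333  0.1421521 ] [ 1.79992093e+02 -9.14014288e-02 -1.42801893e+01] [ 0.28362757 -0.18092659 -4.25783744]
0.43 [533.4, 52.8, 559.8, 115.9]
((0.52516108751297, -0.3774150013923645), 0.01737879402935505)
```

View pics/w3.png

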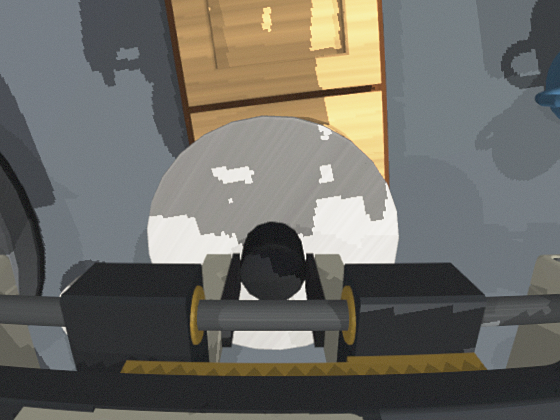

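The lid is held level and hides the nest. Its edges are at columns 148 and 398 and row 116. I'll check its offset in the grip.

Run:
```python
from fit import *
t=ctrl.get_obs()["tool_pos"]; cal=ctrl.calibration("wrist")
im=cv2.imread('pics/w3.png'); g=cv2.GaussianBlur(im,(0,0),1).astype(np.float32).sum(2)
E_=np.minimum(np.hypot(cv2.Sobel(g,5,1,0),cv2.Sobel(g,5,0,1)),200)
th=np.linspace(0,2*np.pi,300)
def score(x,y):
    p=proj(cal,np.c_[x+.074*np.cos(th),y+.074*np.sin(th),0*th+t[2]-.0035]).astype(np.float32)
    p=p[p[:,1]<245]; return cv2.remap(E_,p[:,0].reshape(1,-1),p[:,1].reshape(1,-1),1).mean()
res=sorted([(score(t[0]+x,t[1]+y),x,y) for x in np.arange(-.008,.008,.0005) for y in np.arange(-.008,.008,.0005)])[::-1][:4]
print(np.round(res,4))
```

```text
[[ 1.854748e+02 -1.000000e-03 -1.000000e-03]
 [ 1.832411e+02 -1.500000e-03 -1.000000e-03]
 [ 1.812045e+02 -1.500000e-03 -5.000000e-04]
 [ 1.793397e+02 -1.000000e-03 -5.000000e-04]]
```

Emit:
{"name": "send_rows", "arguments": {
  "increments": [
    [[0,-0.05,0,0],[0,-0.09,0,0],[0,-0.09,-0.1,0],[0,-0.09,-0.2,0],[0,-0.09,-0.3,0],[0,-0.09,-0.37,0],[0,-0.09,-0.41,0],[0,-0.09,-0.42,0],[0,-0.09,-0.42,0]]
  ]
}}

```text
clock: 11.28
tool_pos: [0.4731, -0.2196, 0.0574]
orientation: [180.0, -0.0, -14.3]
force: [0.5, 0.6, -2.7]
opening: 0.0325
gripper_force: 30.0
```

Emit:
{"name": "send_rows", "arguments": {
  "increments": [
    [[0,0,-0.015,0],[0,0,-0.03,0],[0,0,-0.045,0],[0,0,-0.055,0],[0,0,-0.065,0],[0,0,-0.065,0]]
  ]
}}

```text
clock: 12.02
tool_pos: [0.4727, -0.2195, 0.0438]
orientation: [180.0, 0.0, -14.3]
force: [-0.0, -0.2, -2.9]
opening: 0.0319
gripper_force: 30.0
```

Emit:
{"name": "send_rows", "arguments": {
  "increments": [
    [[0,0,-0.005,0],[0,0,-0.01,0],[0,0,-0.013,0],[0,0,-0.013,0]]
  ]
}}

```text
clock: 12.52
tool_pos: [0.4728, -0.2195, 0.0414]
orientation: [180.0, 0.0, -14.3]
force: [0.5, -0.1, -3.2]
opening: 0.0323
gripper_force: 30.0
```

Emit:
{"name": "send_rows", "arguments": {
  "increments": [
    [[0,0,-0.004,0],[0,0,-0.008,0],[0,0,-0.008,0]]
  ]
}}

```text
clock: 12.9
tool_pos: [0.473, -0.2196, 0.0409]
orientation: [180.0, -0.0, -14.3]
force: [-3.1, 2.7, 8.9]
opening: 0.0325
gripper_force: 30.0
```

Contact came at the height expected for a seated lid, so I'll release.

Emit:
{"name": "send_rows", "arguments": {
  "increments": [
    [[0,0,0.003,0],[0,0,0.003,0],[0,0,0.003,0],[0,0,0.003,0],[0,0,0.003,0],[0,0,0.003,0]]
  ],
  "jaw": 1
}}

```text
clock: 13.65
tool_pos: [0.4728, -0.2195, 0.0404]
orientation: [180.0, 0.0, -14.3]
force: [0.0, -0.3, 0.6]
opening: 0.0853
gripper_force: 0.0
```

Emit:
{"name": "send_rows", "arguments": {
  "increments": [
    [[0,0,0.1,0],[0,0,0.3,0],[0,0,0.6,0],[-0.1,0.1,0.9,0],[-0.2,0.3,1,0],[-0.2,0.6,1,0],[-0.2,0.8,1,0],[-0.2,1,1,0],[-0.2,1,1,0]]
  ]
}}

```text
clock: 14.78
tool_pos: [0.4328, -0.0176, 0.2406]
orientation: [-180.0, -0.0, -14.1]
force: [-0.1, 0.2, 0.2]
opening: 0.0877
gripper_force: 0.0
```

Run:
```python
from fit import *
o=ctrl.get_obs();t=o["tool_pos"];print(t,o["orientation"],o["force"])
cal=ctrl.calibration("wrist"); save("wrist","w4")
for t,z in dict(lid=.02,pot_handle=.093,pot_aim=.093,cone=.045,stud=.045,base=0).items():
    print(t,[(round(r["conf"],2),np.round(r["pixel"]),np.round(atz(cal,r["pixel"],z)[:2],4)) for r in ctrl.spot_point(t,"wrist")[:1]])
```

```text
[ 0.43276249 -0.01755915  0.24062737] [-1.79963961e+02 -2.93898132e-02 -1.41102747e+01] [-0.07910901  0.15666995  0.21585264]
lid [(0.82, array([ 98., 438.]), array([ 0.4717, -0.2213]))]
pot_handle [(0.93, array([44., 31.]), array([0.6203, 0.1653]))]
pot_aim []
cone []
stud []
base [(0.79, array([142.,  84.]), array([0.5238, 0.1998]))]
```

View pics/w4.png

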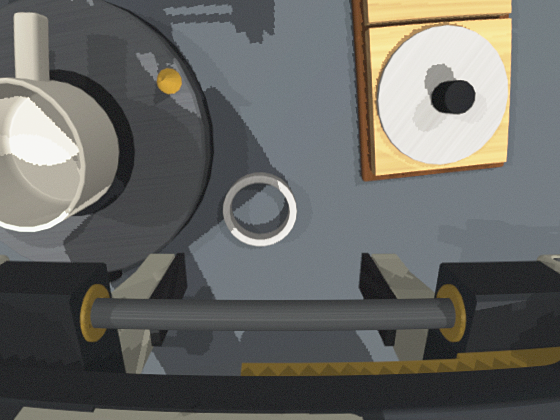

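The lid is seated flat in the round nest: the image shows it centred on the block at about (443,95). The pot's handle is at (32,45) and the cone at (169,81). Next is a hover over the handle.

Emit:
{"name": "send_rows", "arguments": {
  "increments": [
    [[0.15,0.15,0,-0.02],[0.35,0.35,0,-0.06],[0.6,0.6,0,-0.06],[0.8,0.8,0,-0.06],[0.93,0.92,0,-0.06],[0.93,0.92,0,-0.06],[0.93,0.92,0,-0.06]]
  ]
}}

```text
clock: 16.0
tool_pos: [0.6186, 0.1636, 0.2398]
orientation: [179.9, 0.0, -19.5]
force: [-1.4, 0.1, -1.0]
opening: 0.0874
gripper_force: 0.0
```

```bash
cat > m.py <<'E'
from fit import *
import sys
o=ctrl.get_obs();t=o["tool_pos"];print(t,o["orientation"],o["joint_pos"].round(1))
for c in ("wrist","top","side"):
  cal=ctrl.calibration(c); save(c,c+sys.argv[1])
  for t,z in dict(pot_handle=.093,pot_aim=.093,cone=.045,stud=.045,base=0,lid=.02).items():
    print(c,t,[(round(r["conf"],2),np.round(r["pixel"]),np.round(atz(cal,r["pixel"],z)[:2],4)) for r in ctrl.spot_point(t,c)[:1]])
  for n,z in (("cone",.045),("stud",.05),("base",.045)):
    r=ctrl.trace(n,c)
    if r:
      b=r[0]["mask"]; cc=np.vstack(cv2.findContours(b.astype(np.uint8),0,1)[0])[:,0]
      P=np.array([atz(cal,(p[1],p[0]),z)[:2] for p in cc],np.float32)
      print(c,'trace',n,round(r[0]["conf"],2),r[0]["bbox"],np.round(np.r_[cv2.minEnclosingCircle(P)[0],cv2.minEnclosingCircle(P)[1]],4))
E
python3 m.py 5
```

```text
[0.61863813 0.16363943 0.23975747] [ 1.79940762e+02  4.97004165e-02 -1.95206988e+01] [ 32.3  16.1  -0.5  -0.  -73.4  38.2]
wrist pot_handle [(0.87, array([185., 270.]), array([0.621 , 0.1645]))]
wrist pot_aim []
wrist cone [(0.64, array([198., 373.]), array([0.5582, 0.0632]))]
wrist stud [(0.46, array([246., 270.]), array([0.5411, 0.1933]))]
wrist base [(0.65, array([247., 270.]), array([0.5219, 0.2004]))]
wrist lid [(0.45, array([196., 375.]), array([0.5496, 0.0555]))]
wrist trace cone 0.83 [362.7, 186.2, 388.3, 208.7] [0.5567 0.0597 0.014 ]
wrist trace stud 0.78 [137.6, 231.2, 163.5, 252.8] [0.5944 0.3225 0.0187]
wrist trace base 0.66 [136.2, 121.0, 402.7, 361.9] [0.5276 0.1965 0.1619]
top pot_handle [(0.58, array([197., 230.]), array([0.6188, 0.1756]))]
top pot_aim [(0.72, array([182., 238.]), array([0.674, 0.148]))]
top cone [(0.46, array([215., 263.]), array([0.5597, 0.0606]))]
top stud [(0.47, array([208., 191.]), array([0.5912, 0.3208]))]
top base [(0.79, array([223., 228.]), array([0.541 , 0.1926]))]
top lid [(0.8, array([238., 340.]), array([ 0.474 , -0.2146]))]
top trace cone 0.61 [260.5, 209.2, 264.9, 216.4] [0.5623 0.0648 0.0099]
top trace stud 0.54 [304.0, 140.6, 329.4, 164.9] [ 0.7818 -0.1403  0.0437]
top trace base 0.94 [181.3, 178.2, 267.9, 276.4] [0.5185 0.2013 0.1675]
side pot_handle [(0.61, array([177., 265.]), array([0.6161, 0.174 ]))]
side pot_aim [(0.64, array([176., 283.]), array([0.6692, 0.1596]))]
side cone [(0.53, array([216., 261.]), array([0.5586, 0.0666]))]
side stud []
side base [(0.57, array([200., 235.]), array([0.5277, 0.2107]))]
side lid [(0.74, array([302., 273.]), array([ 0.4801, -0.2138]))]
side trace base 0.74 [174.7, 152.5, 283.6, 238.0] [0.5222 0.1935 0.1916]
```

View pics/wrist5.png

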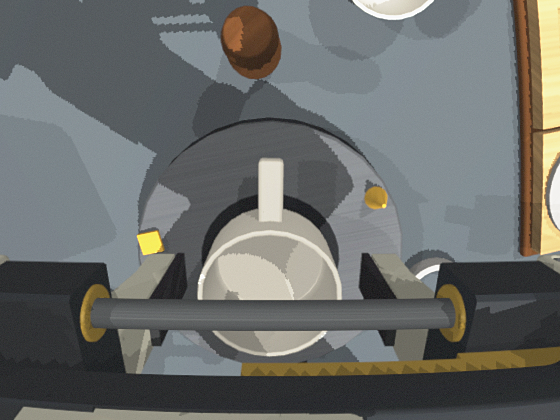

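The wrist view shows the handle vertical at column 271, in line with the tool at yaw −19.5°. The cone is at (377,198) and the stud at (150,242). I'll fit the pot rim and the deck edge for the axis.

Run:
```python
from fit import *
cal=ctrl.calibration("wrist")
g=cv2.GaussianBlur(cv2.imread('pics/wrist5.png'),(0,0),1).astype(np.float32).sum(2)
E_=np.minimum(np.hypot(cv2.Sobel(g,5,1,0),cv2.Sobel(g,5,0,1)),200)
th=np.linspace(0,2*np.pi,600)
def score(x,y,r,z,rows):
    p=proj(cal,np.c_[x+r*np.cos(th),y+r*np.sin(th),0*th+z]).astype(np.float32)
    p=p[(p[:,1]<rows)]; return cv2.remap(E_,p[:,0].reshape(1,-1),p[:,1].reshape(1,-1),1).mean()
def fit(r,z,rows,x0,y0,n=.012):
    return np.round(max((score(x,y,r,z,rows),x,y) for x in np.arange(x0-n,x0+n,.0005) for y in np.arange(y0-n,y0+n,.0005)),4)
rim=fit(.07,.13,298,.525,.199); rin=fit(.065,.13,298,.525,.199); deck=fit(.16,.045,250,.525,.199); cone=fit(.013,.045,300,.558,.063)
print(rim,rin,deck,cone)
tip=atz(cal,(205,386),.078)[:2]; print('tip',tip, 'stud',atz(cal,(242,150),.051)[:2])
e=[atz(cal,p,.104)[:2] for p in((160,259),(160,283),(205,258),(205,284))]; print(np.round(e,4))
for ax in(rim[1:],rin[1:],deck[1:]):
    for c in(tip,cone[1:],[.5582,.0632],(e[0]+e[1])/2,(e[2]+e[3])/2,[.621,.1645]):
        d=np.array(c)-ax; print(np.round(np.hypot(*d),4),np.round(np.degrees(np.arctan2(d[1],d[0])),2),end=' | ')
    print()
```

```text
[199.9989   0.525    0.2   ] [199.9975   0.5255   0.2   ] [142.1508   0.5245   0.199 ] [1.544519e+02 5.605000e-01 6.000000e-02]
tip [0.55786281 0.05925739] stud [0.59501457 0.32363487]
[[0.6496 0.1658]
 [0.6422 0.1449]
 [0.6092 0.1816]
 [0.6009 0.1581]]
0.1445 -76.86 | 0.1444 -75.77 | 0.1408 -76.36 | 0.1289 -20.26 | 0.0856 -20.62 | 0.1024 -20.29 | 
0.1444 -77.05 | 0.1443 -75.96 | 0.1407 -76.56 | 0.1284 -20.34 | 0.0851 -20.74 | 0.1019 -20.39 | 
0.1437 -76.57 | 0.1436 -75.48 | 0.1399 -76.06 | 0.129 -19.77 | 0.0857 -19.88 | 0.1025 -19.67 |
```

Emit:
{"name": "send_rows", "arguments": {
  "increments": [
    [[0,0.008,-0.2,0],[0,0.008,-0.4,0],[0,0.008,-0.55,0],[0,0.008,-0.68,0],[0,0.008,-0.76,0],[0,0.008,-0.8,0],[0,0.008,-0.8,0],[0,0.008,-0.8,0]]
  ]
}}

```text
clock: 18.5
tool_pos: [0.6194, 0.1663, 0.0815]
orientation: [-179.9, -0.1, -19.5]
force: [1.2, -0.8, -0.5]
opening: 0.0876
gripper_force: 0.0
```

Emit:
{"name": "send_rows", "arguments": {
  "increments": [
    [[0,0,0,0],[0,0,0,0],[0,0,0,0],[0,0,0,0],[0,0,0,0]]
  ],
  "jaw": 0.36
}}

```text
clock: 19.12
tool_pos: [0.6188, 0.1661, 0.0804]
orientation: [180.0, 0.0, -19.5]
force: [-0.3, 0.8, 0.1]
opening: 0.0434
gripper_force: 0.0
```

Run:
```python
from plant import ctrl
import numpy as np
o=ctrl.get_obs();t=o["tool_pos"];print(t,o["orientation"],o["opening"],o["force"],o["joint_pos"].round(1))
ax=np.array([.525,.1997]);y0=o["orientation"][2]
N=19
for k in range(1,N+1):
    a=-20.1+(-76.4+20.1)*k/N; p=ax+.1*np.array([np.cos(np.radians(a)),np.sin(np.radians(a))])
    print(k,round(a,1),np.round((p-t[:2])/.2,3),round(np.radians(a-y0)/1.5,3))
```

```text
[0.61877042 0.16606909 0.08039723] [ 1.79999680e+02  5.53934105e-04 -1.94683610e+01] 0.04342267979683051 [-0.25191666  0.81658327  0.08214056] [ 32.4  22.8 -12.6  -0.  -54.6  38.1]
1 -23.1 [-0.009 -0.028] -0.042
2 -26.0 [-0.02  -0.051] -0.076
3 -29.0 [-0.031 -0.074] -0.111
4 -32.0 [-0.045 -0.096] -0.145
5 -34.9 [-0.059 -0.118] -0.18
6 -37.9 [-0.074 -0.139] -0.214
7 -40.8 [-0.091 -0.159] -0.249
8 -43.8 [-0.108 -0.178] -0.283
9 -46.8 [-0.126 -0.196] -0.318
10 -49.7 [-0.146 -0.213] -0.352
11 -52.7 [-0.166 -0.23 ] -0.387
12 -55.7 [-0.187 -0.245] -0.421
13 -58.6 [-0.209 -0.259] -0.456
14 -61.6 [-0.231 -0.272] -0.49
15 -64.5 [-0.254 -0.283] -0.525
16 -67.5 [-0.278 -0.294] -0.559
17 -70.5 [-0.302 -0.303] -0.593
18 -73.4 [-0.326 -0.311] -0.628
19 -76.4 [-0.351 -0.318] -0.662
```

Emit:
{"name": "send_rows", "arguments": {
  "increments": [
    [[0,0,0,0],[-0.009,-0.028,0,-0.042],[-0.02,-0.051,0,-0.076],[-0.031,-0.074,0,-0.111],[-0.045,-0.096,0,-0.145],[-0.059,-0.118,0,-0.18],[-0.074,-0.139,0,-0.214],[-0.091,-0.159,0,-0.249],[-0.108,-0.178,0,-0.283],[-0.126,-0.196,0,-0.318],[-0.126,-0.196,0,-0.318]]
  ]
}}

```text
clock: 20.5
tool_pos: [0.5934, 0.1267, 0.0805]
orientation: [180.0, 0.0, -46.8]
force: [0.0, -0.3, 0.2]
opening: 0.0313
gripper_force: 0.0
```

```bash
cat > g.py <<'E'
from plant import ctrl
import numpy as np,sys
tgt=float(sys.argv[1]);N=int(sys.argv[2])
o=ctrl.get_obs();t=o["tool_pos"];print(t,o["orientation"],o["opening"],o["force"],o["joint_pos"].round(1))
ax=np.array([.525,.1997]);y0=o["orientation"][2];d=t[:2]-ax;a0=np.degrees(np.arctan2(d[1],d[0]));print(a0,np.hypot(*d))
for k in range(1,N+1):
    a=a0+(tgt-a0)*k/N; p=ax+.1*np.array([np.cos(np.radians(a)),np.sin(np.radians(a))])
    print(k,round(a,1),np.round((p-t[:2])/.2,3),round(np.radians(a-y0)/1.5,3))
E
python3 g.py -76.4 10
```

```text
[0.59344564 0.1266792  0.0804989 ] [ 1.79999629e+02  5.52440267e-04 -4.67875780e+01] 0.03134996672232657 [ 0.00839357 -0.2997361   0.20450597] [ 30.5  20.  -17.1  -0.  -52.9  12.7]
-46.85235459221744 0.10008417447974295
1 -49.8 [-0.02  -0.017] -0.035
2 -52.8 [-0.04  -0.033] -0.07
3 -55.7 [-0.061 -0.048] -0.104
4 -58.7 [-0.082 -0.062] -0.138
5 -61.6 [-0.105 -0.075] -0.173
6 -64.6 [-0.128 -0.086] -0.207
7 -67.5 [-0.151 -0.097] -0.241
8 -70.5 [-0.175 -0.106] -0.276
9 -73.4 [-0.2   -0.114] -0.31
10 -76.4 [-0.225 -0.121] -0.345
```

Emit:
{"name": "send_rows", "arguments": {
  "increments": [
    [[-0.02,-0.017,0,-0.035],[-0.04,-0.033,0,-0.07],[-0.061,-0.048,0,-0.104],[-0.082,-0.062,0,-0.138],[-0.105,-0.075,0,-0.173],[-0.128,-0.086,0,-0.207],[-0.151,-0.097,0,-0.241],[-0.175,-0.106,0,-0.276],[-0.2,-0.114,0,-0.31],[-0.225,-0.121,0,-0.345],[-0.225,-0.121,0,-0.345]]
  ]
}}

```text
clock: 21.88
tool_pos: [0.5486, 0.1027, 0.0805]
orientation: [-180.0, 0.0, -76.4]
force: [-0.2, -0.4, 0.4]
opening: 0.0315
gripper_force: 0.0
```

Emit:
{"name": "send_rows", "arguments": {
  "increments": [
    [[0,0,0,0],[0,0,0,0],[0,0,0,0],[0,0,0,0],[0,0,0,0]]
  ],
  "jaw": 0
}}

```text
clock: 22.5
tool_pos: [0.5486, 0.1027, 0.0804]
orientation: [180.0, -0.0, -76.4]
force: [-0.5, -0.5, -0.6]
opening: 0.0005
gripper_force: 0.0
```

```bash
python3 g.py -76.4 1
python3 - <<'E'
from fit import *
cal=ctrl.calibration("wrist");save("wrist","w6")
for t,z in dict(pot_handle=.093,pot_aim=.093,cone=.045).items():
    print(t,[(round(r["conf"],2),np.round(r["pixel"]),np.round(atz(cal,r["pixel"],z)[:2],4)) for r in ctrl.spot_point(t,"wrist")[:1]])
E
```

```text
[0.54859367 0.10266066 0.08040111] [ 1.79999010e+02 -2.85650864e-04 -7.64433650e+01] 0.0004679256397160681 [-0.52946693 -0.51036783 -0.56978914] [ 30.7  15.9 -23.3  -0.  -50.8 -17.1]
-76.33454475715406 0.09986637969779437
1 -76.4 [-0.    -0.001] 0.001
pot_handle [(0.59, array([324., 133.]), array([0.6179, 0.1634]))]
pot_aim []
cone [(0.62, array([165., 272.]), array([0.5579, 0.0611]))]
```

View pics/w6.png

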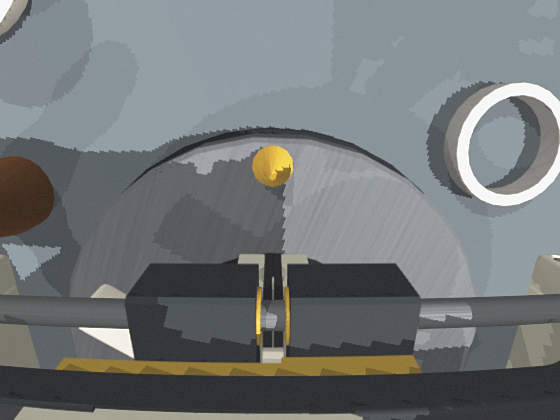

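The fingers shut completely, so the handle was not between them. Before acting I need to know where the handle is, so I'll project both hypotheses and ask the other cameras.

Run:
```python
from fit import *
cal=ctrl.calibration("wrist"); ax=np.array([.525,.1997])
def corners(a,z=.104):
    u=np.array([np.cos(np.radians(a)),np.sin(np.radians(a))]);n=np.array([-u[1],u[0]])
    return [np.r_[ax+r*u+s*n,z] for r in(.072,.128) for s in(.012,-.012)]
for a in(-20,-30,-40,-60,-76,-100): print(a,proj(cal,corners(a)).round().tolist())
im=cv2.imread('pics/w6.png');hsv=cv2.cvtColor(im,cv2.COLOR_BGR2HSV)
m=((hsv[...,1]<40)&(hsv[...,2]>200)).astype(np.uint8); m[:,350:]=0; m[:200]=0
for c in cv2.findContours(m,0,2)[0]:
    if cv2.contourArea(c)>60: print(cv2.approxPolyDP(c,3,True)[:,0].tolist())
for c in("top","side"):
    k=ctrl.calibration(c);save(c,c+"6")
    for t,z in dict(pot_handle=.093,pot_aim=.093).items():
        print(c,t,[(round(r["conf"],2),np.round(r["pixel"]),np.round(atz(k,r["pixel"],z)[:2],4)) for r in ctrl.spot_point(t,c)[:2]])
    r=ctrl.trace("pot_handle",c); print([(round(q["conf"],2),q["bbox"]) for q in r[:2]])
a=cv2.imread('pics/top6.png')[150:290,170:310];b=cv2.imread('pics/side6.png')[110:250,180:330]
cv2.imwrite('pics/tb6.png',np.hstack([cv2.resize(a,(400,400)),cv2.resize(b,(400,400))]))
```

```text
-20 [[158.0, 374.0], [177.0, 347.0], [72.0, 328.0], [87.0, 298.0]]
-30 [[166.0, 360.0], [192.0, 335.0], [86.0, 300.0], [110.0, 272.0]]
-40 [[178.0, 346.0], [211.0, 325.0], [108.0, 274.0], [141.0, 249.0]]
-60 [[213.0, 324.0], [255.0, 314.0], [175.0, 233.0], [220.0, 220.0]]
-76 [[248.0, 315.0], [292.0, 315.0], [244.0, 216.0], [294.0, 216.0]]
-100 [[304.0, 317.0], [343.0, 331.0], [352.0, 227.0], [394.0, 245.0]]
[[263, 353], [268, 358], [282, 356], [281, 352]]
[[79, 328], [133, 356], [127, 329]]
top pot_handle [(0.35, array([210., 193.]), array([0.5743, 0.3051]))]
top pot_aim []
[(0.76, [209.8, 216.8, 243.4, 242.5])]
side pot_handle [(0.72, array([179., 266.]), array([0.615 , 0.1663])), (0.37, array([252., 362.]), array([ 0.7357, -0.2039]))]
side pot_aim [(0.74, array([175., 282.]), array([0.6661, 0.1624]))]
[(0.92, [210.8, 152.8, 281.9, 203.5])]
```

View pics/tb6.png

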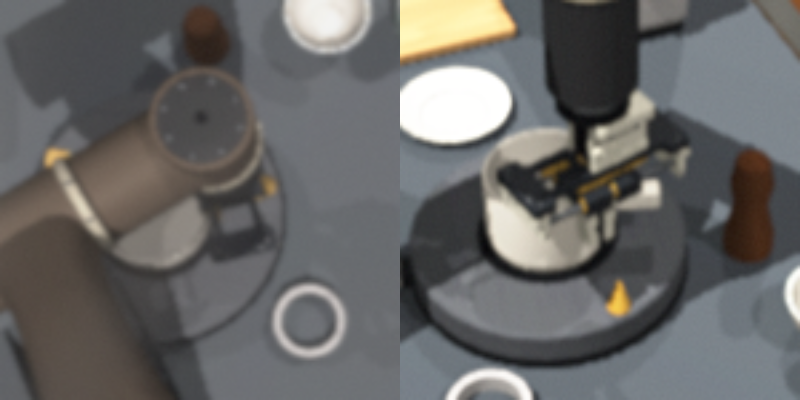

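Both views show the handle still near −20° and the gripper well clear of it towards the cone. So it never followed. I'll go up, return over the handle, measure it again and grip it firmly this time.

Emit:
{"name": "send_rows", "arguments": {
  "increments": [
    [[0,0,0.2,0],[0,0,0.5,0],[0,0,0.8,0],[0.1,0.1,0.8,0.1],[0.2,0.2,0.8,0.22],[0.3,0.3,0.8,0.34],[0.351,0.315,0.8,0.46],[0.351,0.315,0.8,0.58],[0.351,0.315,0.8,0.66],[0.351,0.315,0.8,0.66],[0.351,0.315,0.8,0.66]]
  ],
  "jaw": 1
}}

```text
clock: 24.48
tool_pos: [0.6187, 0.1656, 0.2404]
orientation: [180.0, 0.0, -19.9]
force: [0.0, -0.2, 0.4]
opening: 0.0872
gripper_force: 0.0
```

```bash
cat > hf.py <<'E'
from fit import *
import sys
# handle angle by template: bright bar at z=.104 vs background
def handle(cal,im,ax):
    g=cv2.GaussianBlur(im,(0,0),1).astype(np.float32); s=g.min(2)
    def val(P):
        p=proj(cal,P).astype(np.float32); return cv2.remap(s,p[:,0].reshape(1,-1),p[:,1].reshape(1,-1),1)[0]
    out=[]
    r=np.linspace(.085,.125,15)
    for a in np.arange(-100,0,.25):
        u=np.array([np.cos(np.radians(a)),np.sin(np.radians(a))]);n=np.array([-u[1],u[0]])
        f=lambda d: val(np.c_[ax+r[:,None]*u+d*n,0*r+.104])
        ins=np.mean([f(d) for d in(-.009,-.004,0,.004,.009)],0); o=np.maximum(f(.016),f(-.016))
        out.append(((ins-o).mean(),a))
    return sorted(out)[::-1][:3]
if __name__=="__main__":
    o=ctrl.get_obs();print(o["tool_pos"],o["orientation"],o["opening"])
    cal=ctrl.calibration("wrist"); im=save("wrist",sys.argv[1]); ax=np.array([.525,.1997])
    print(handle(cal,im,ax))
    for t,z in dict(pot_handle=.093,pot_aim=.093,cone=.045).items():
        for r in ctrl.spot_point(t,"wrist")[:1]:
            p=atz(cal,r["pixel"],z)[:2];d=p-ax;print(t,round(r["conf"],2),p.round(4),np.hypot(*d).round(4),np.degrees(np.arctan2(d[1],d[0])).round(2))
E
python3 hf.py w7
```

```text
[0.61872849 0.16563388 0.24038581] [ 1.79997715e+02  3.24576117e-03 -1.98800996e+01] 0.0872006716616971
[(np.float32(131.62654), np.float64(-20.25)), (np.float32(131.57903), np.float64(-20.0)), (np.float32(131.5678), np.float64(-20.5))]
pot_handle 0.81 [0.6218 0.1651] 0.1028 -19.67
cone 0.72 [0.5592 0.0635] 0.1405 -75.89
```

Emit:
{"name": "send_rows", "arguments": {
  "increments": [
    [[0,0,-0.2,0],[0,0,-0.4,0],[0,0,-0.55,0],[0,0,-0.68,0],[0,0,-0.76,0],[0,0,-0.8,0],[0,0,-0.82,0],[0,0,-0.82,0]]
  ]
}}

```text
clock: 25.68
tool_pos: [0.6191, 0.1658, 0.0769]
orientation: [-180.0, -0.0, -19.7]
force: [0.1, 1.1, 0.5]
opening: 0.0873
gripper_force: 0.0
```

Emit:
{"name": "send_rows", "arguments": {
  "increments": [
    [[0,0,0,0],[0,0,0,0],[0,0,0,0],[0,0,0,0],[0,0,0,0],[0,0,0,0],[0,0,0,0],[0,0,0,0]]
  ],
  "jaw": 0
}}

```text
clock: 26.68
tool_pos: [0.6188, 0.1657, 0.0764]
orientation: [180.0, 0.0, -19.7]
force: [-0.3, -0.2, -0.1]
opening: 0.0225
gripper_force: 30.0
```

The handle is gripped: opening 22.5 mm, pad force 30 N. First a small turn, checking that the pot follows.

Emit:
{"name": "send_rows", "arguments": {
  "increments": [
    [[-0.006,-0.014,0,-0.017],[-0.01,-0.027,0,-0.038],[-0.02,-0.05,0,-0.073],[-0.031,-0.073,0,-0.108],[-0.031,-0.073,0,-0.108],[-0.031,-0.073,0,-0.108]]
  ]
}}

```text
clock: 27.42
tool_pos: [0.6119, 0.1507, 0.0764]
orientation: [179.9, 0.0, -29.0]
force: [-3.2, 0.6, 2.3]
opening: 0.0225
gripper_force: 30.0
```

```bash
python3 g.py -76.4 16; python3 hf.py w8
```

```text
[0.6118721  0.15066652 0.07635533] [ 1.79934922e+02  4.74440326e-02 -2.89897918e+01] 0.02254254743741307 [-3.19289339  0.56098071  2.34788629] [ 31.5  22.2 -14.2  -0.  -53.7  29.5]
-29.441818417323844 0.0997549206057921
1 -32.4 [-0.012 -0.023] -0.039
2 -35.3 [-0.026 -0.044] -0.074
3 -38.2 [-0.042 -0.064] -0.108
4 -41.2 [-0.058 -0.084] -0.142
5 -44.1 [-0.075 -0.103] -0.176
6 -47.1 [-0.094 -0.121] -0.21
7 -50.0 [-0.113 -0.138] -0.244
8 -52.9 [-0.133 -0.154] -0.278
9 -55.9 [-0.154 -0.169] -0.313
10 -58.8 [-0.175 -0.182] -0.347
11 -61.7 [-0.198 -0.195] -0.381
12 -64.7 [-0.22  -0.207] -0.415
13 -67.6 [-0.244 -0.217] -0.449
14 -70.5 [-0.268 -0.226] -0.483
15 -73.5 [-0.292 -0.234] -0.517
16 -76.4 [-0.317 -0.241] -0.552
[0.6118721  0.15066652 0.07635533] [ 1.79934922e+02  4.74440326e-02 -2.89897918e+01] 0.02254254743741307
[(np.float32(101.596306), np.float64(-30.0)), (np.float32(97.8122), np.float64(-29.75)), (np.float32(97.552505), np.float64(-30.25))]
pot_handle 0.63 [0.6107 0.1493] 0.0994 -30.48
cone 0.86 [0.5577 0.0602] 0.1432 -76.79
```

The pot follows: the handle is now at −30°. Continuing.

Emit:
{"name": "send_rows", "arguments": {
  "increments": [
    [[-0.012,-0.023,0,-0.039],[-0.026,-0.044,0,-0.074],[-0.042,-0.064,0,-0.108],[-0.058,-0.084,0,-0.142],[-0.075,-0.103,0,-0.176],[-0.094,-0.121,0,-0.21],[-0.113,-0.138,0,-0.244],[-0.133,-0.154,0,-0.278],[-0.154,-0.169,0,-0.313],[-0.154,-0.169,0,-0.313]]
  ]
}}

```text
clock: 28.88
tool_pos: [0.5816, 0.1178, 0.0763]
orientation: [-180.0, 0.0, -55.9]
force: [-4.1, 3.8, 1.3]
opening: 0.0227
gripper_force: 30.0
```

```bash
python3 g.py -76.4 7; python3 hf.py w9
```

```text
[0.58157421 0.11776947 0.07633933] [-1.79971507e+02  3.36651761e-02 -5.59286750e+01] 0.02273633838707607 [-4.05871927  3.82827582  1.34314299] [ 30.3  19.1 -19.1  -0.  -51.8   3.8]
-55.37436534946497 0.09956532184586926
1 -58.4 [-0.021 -0.016] -0.028
2 -61.4 [-0.043 -0.029] -0.063
3 -64.4 [-0.067 -0.041] -0.098
4 -67.4 [-0.091 -0.052] -0.133
5 -70.4 [-0.115 -0.061] -0.168
6 -73.4 [-0.14  -0.069] -0.203
7 -76.4 [-0.165 -0.076] -0.238
[0.58157421 0.11776947 0.07633933] [-1.79971507e+02  3.36651761e-02 -5.59286750e+01] 0.02273633838707607
[(np.float32(110.668655), np.float64(-56.0)), (np.float32(106.57399), np.float64(-55.75)), (np.float32(105.82801), np.float64(-56.25))]
pot_handle 0.78 [0.5812 0.1153] 0.1014 -56.34
cone 0.93 [0.557  0.0614] 0.142 -76.96
```

Emit:
{"name": "send_rows", "arguments": {
  "increments": [
    [[-0.021,-0.016,0,-0.028],[-0.043,-0.029,0,-0.063],[-0.067,-0.041,0,-0.098],[-0.091,-0.052,0,-0.133],[-0.115,-0.061,0,-0.168],[-0.14,-0.069,0,-0.203],[-0.167,-0.077,0,-0.24],[-0.167,-0.077,0,-0.24],[-0.167,-0.077,0,-0.24]]
  ]
}}

```text
clock: 30.2
tool_pos: [0.5488, 0.1033, 0.0764]
orientation: [-179.9, 0.1, -76.5]
force: [-3.5, 7.1, 0.1]
opening: 0.0224
gripper_force: 30.0
```

```bash
python3 g.py -76.6 1; python3 hf.py w10
python3 - <<'E'
from fit import *
cal=ctrl.calibration("wrist"); im=cv2.imread('pics/w10.png')
hsv=cv2.cvtColor(im,cv2.COLOR_BGR2HSV)
m=((hsv[...,0]>15)&(hsv[...,0]<32)&(hsv[...,1]>120)&(hsv[...,2]>110)).astype(np.uint8); m[230:]=0
n,l,s,c=cv2.connectedComponentsWithStats(m)
for i in range(1,n):
    if s[i,4]>100: print(s[i],c[i])
for a in(-76,-76.5,-77): print(a,proj(cal,[np.r_[np.array([.525,.1997])+.142*np.array([np.cos(np.radians(a)),np.sin(np.radians(a))]),z] for z in(.045,.078)]).round(1).tolist())
# handle side edges along rows
g=cv2.GaussianBlur(im,(0,0),1).min(2).astype(float)
for r in range(205,250,5):
    d=np.diff(g[r,220:330]); print(r,220+np.argmax(d),220+np.argmin(d),end=' ; ')
E
```

```text
[0.54875286 0.10327467 0.07636657] [-1.79917733e+02  8.98145338e-02 -7.65066153e+01] 0.02236348389581651 [-3.52265853  7.08997751  0.0991117 ] [ 30.7  16.1 -23.5  -0.1 -50.2 -17.2]
-76.16160574145732 0.09930781697498044
1 -76.6 [-0.003 -0.004] -0.001
[0.54875286 0.10327467 0.07636657] [-1.79917733e+02  8.98145338e-02 -7.65066153e+01] 0.02236348389581651
[(np.float32(109.21745), np.float64(-76.75)), (np.float32(107.55688), np.float64(-76.5)), (np.float32(104.13781), np.float64(-77.0))]
pot_handle 0.57 [0.5472 0.1024] 0.0998 -77.17
cone 0.61 [0.5593 0.0606] 0.1433 -76.15
[ 252  146   42   41 1332] [272.63363363 165.68318318]
-76 [[270.2, 166.2], [269.6, 177.3]]
-76.5 [[272.2, 166.2], [272.0, 177.3]]
-77 [[274.2, 166.2], [274.3, 177.3]]
205 287 283 ; 210 251 289 ; 215 249 291 ; 220 249 295 ; 225 248 295 ; 230 248 295 ; 235 248 295 ; 240 248 295 ; 245 248 295 ;
```

The handle centre line (column 271.5) and the cone (272.6) agree to about 1 px, well under 1 mm. Releasing and retreating, then a check.

Emit:
{"name": "send_rows", "arguments": {
  "increments": [
    [[0,0,0,0],[0,0,0,0],[0,0,0,0],[0,0,0,0],[0,0,0,0],[0,0,0,0],[0,0,0,0]]
  ],
  "jaw": 1
}}

```text
clock: 31.28
tool_pos: [0.5484, 0.1018, 0.0764]
orientation: [-180.0, -0.0, -76.5]
force: [0.6, 0.3, 0.1]
opening: 0.0851
gripper_force: 0.0
```

Emit:
{"name": "send_rows", "arguments": {
  "increments": [
    [[0,0,0.1,0],[0,0,0.3,0],[0,0,0.55,0],[0,0,0.8,0],[0,0,0.8,0],[0,0,0.8,0]]
  ]
}}

```text
clock: 32.02
tool_pos: [0.548, 0.1019, 0.2362]
orientation: [180.0, 0.0, -76.5]
force: [-0.4, -0.7, -0.7]
opening: 0.088
gripper_force: 0.0
```

```bash
python3 hf.py w11
python3 - <<'E'
from fit import *
im=cv2.imread('pics/w11.png');hsv=cv2.cvtColor(im,cv2.COLOR_BGR2HSV)
m=((hsv[...,0]>15)&(hsv[...,0]<32)&(hsv[...,1]>120)&(hsv[...,2]>110)).astype(np.uint8); m[240:]=0
n,l,s,c=cv2.connectedComponentsWithStats(m)
for i in range(1,n):
    if s[i,4]>60: print(s[i],c[i].round(1))
g=cv2.GaussianBlur(im,(0,0),1).min(2).astype(float)
for r in range(150,225,8):
    d=np.diff(g[r,240:310]); print(r,240+np.argmax(d),240+np.argmin(d),end=' ; ')
from fit import proj
for c in("top","side"):
    k=ctrl.calibration(c);save(c,c+"11")
    for t,z in dict(lid=.02,pot_aim=.093,cone=.045,fork_ring=0,plate=0,mug=0,mill=0,jar=0,bowl=0).items():
        print(c,t,[(round(r["conf"],2),np.round(atz(k,r["pixel"],z)[:2],3)) for r in ctrl.spot_point(t,c)[:1]])
E
```

```text
[0.54802132 0.10185633 0.23615575] [ 1.79996826e+02  2.70380905e-02 -7.65473635e+01] 0.08801463160175517
[(np.float32(131.36578), np.float64(-76.25)), (np.float32(131.00433), np.float64(-76.5)), (np.float32(130.85196), np.float64(-76.0))]
pot_handle 0.59 [0.5502 0.1006] 0.1023 -75.76
cone 0.82 [0.56   0.0634] 0.1407 -75.58
[260 128  24  25 450] [271.4 139.8]
150 279 264 ; 158 284 280 ; 166 258 283 ; 174 258 283 ; 182 259 283 ; 190 259 283 ; 198 259 283 ; 206 259 283 ; 214 244 283 ; 222 260 282 ; top lid [(0.64, array([ 0.484, -0.222]))]
top pot_aim [(0.97, array([0.564, 0.057]))]
top cone [(0.38, array([0.575, 0.064]))]
top fork_ring [(0.63, array([ 0.656, -0.254]))]
top plate [(0.87, array([0.499, 0.499]))]
top mug []
top mill [(0.56, array([0.756, 0.155]))]
top jar [(0.77, array([ 0.786, -0.133]))]
top bowl [(0.63, array([ 0.779, -0.031]))]
side lid [(0.59, array([ 0.475, -0.217]))]
side pot_aim [(0.75, array([0.561, 0.057]))]
side cone [(0.44, array([0.551, 0.062]))]
side fork_ring [(0.79, array([0.388, 0.006]))]
side plate [(0.59, array([0.51 , 0.521]))]
side mug [(0.84, array([ 0.506, -0.516]))]
side mill [(0.61, array([0.755, 0.152]))]
side jar [(0.86, array([ 0.79 , -0.127]))]
side bowl [(0.64, array([ 0.786, -0.016]))]
```

The handle centre (column 271) and the cone (271.4) line up, the lid is in the round nest, nothing else has moved, and the gripper is clear.

```bash
python3 -c "
from plant import ctrl
print(ctrl.close_job())"
```

```text
the job is handed in; nothing more can be done
None
```

I handed the job in at about 33 s: the lid sits knob up in the round nest, and the handle points at the cone to within about 1 mm, with no bystander seen to have moved. My first try at turning the pot, with the jaws loosely round the handle, didn't move it and I don't know why; gripping the handle firmly worked.

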